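# Set the board-inspection light box to its green filter

### The job

Set the inspection light box to green: pull the wheel's sprung black locking knob straight up to its stop, swing the wheel until the green sector shows in the open orange-rimmed window (not under the black blanking cap), and find the locating hole there so that the knob drops fully home again and locks the wheel. Let go of it, and leave the circuit board and the meter where they are.

Things in the scene. Friction and masses are not known exactly. Their poses are not given: they have to be found in the camera images.
- lightbox: Fixed white light box, 250 x 250 mm and 59 mm high; origin at the centre of its underside, z up, x from its front edge to its back. Over the wheel's back rim stand two window holders, 85 mm from the wheel axis, 60 degrees either side of the x axis, their tops 91 mm above the bench, each on a post outside the wheel.
- wheel_axis (a point): Centre of the filter wheel on its upper face, 76 mm above the bench. The wheel is a flat grey disc, 210 mm across and 12 mm thick, which turns about the vertical with slight friction; a hub cap 36 mm across stands 10 mm above its middle.
- wheel (a joint): Turn of the filter wheel in rad, positive counter-clockwise seen from above; at 0 the knob stands at the front of the box and the green sector at the back. Limits -1.45 and 1.45. It starts within 0.26 of 0.
- knob (a joint): Rise of the locking knob in m: 0 home, 0.024 at its stop. A spring pulls it down, 4 N at home, 9 N at the stop. Its pin runs over a hidden index ring: it starts in a wide rest pocket; on the lands between pocket and holes it holds the knob up at 0.020, so the wheel turns out of the pocket only with the knob lifted beyond that; over a hole the knob, if not held, drops to 0 by its spring.
- knob_grip (a point): Middle of the locking knob's grip, an upright black cylinder with a thin orange band, 30 mm across and 58 mm high, 55 mm from the wheel axis, opposite the green sector. The point is on its axis, half-way up, 33 mm above the wheel's face when the knob is down; it rises and turns with the knob.
- green_sector (a point): Middle of the green sector on the wheel's upper face, 85 mm from the axis; 44 degrees wide. The unseen locating hole of each window lies up to 0.16 rad of wheel turn (9 mm of knob path) either side of where green is exactly centred, with 2 mm play; land reaches 0.4 rad before and 0.3 rad beyond it. Rest the pin on the land before it and move the slackly held knob slowly on until it drops.
- window_centre (a point): Centre of the open window, on the top of its orange rim: outer diameter 43 mm, opening 27 mm, top 99 mm above the bench; fixed on one of the two holders, 85 mm from the wheel axis. The green sector must be seen through it.
- blank_centre (a point): Centre of the top of the solid black blanking cap, 43 mm across, top 99 mm above the bench, fixed on the other holder.
- board_centre (a point): Bystander: loose blue circuit board with yellow jumpers, 150 x 100 mm, 21 mm high over its parts; the point is at its centre, 9 mm above the bench. Do not disturb.
- meter_centre (a point): Bystander: loose yellow hand meter lying flat, 160 x 80 x 47 mm; the point is at its centre, 19 mm above the bench. Do not disturb.

How it is judged (in metres and radians):
On the way:
1. the knob is pulled up to its stop (value of joint knob above 0.0225 m), for 0.2 s.
At the end, for the whole second after the job is handed in: The knob is down within 4 mm of home, the middle of the green sector is within 20 mm (in plan) of the window's centre, and the wheel is at rest (value of joint knob below 0.004 m and horizontal distance between green_sector and window_centre below 0.02 m and velocity of joint wheel between -0.05 and 0.05 rad/s); the robot touches nothing.
It fails at once if circuit board or meter moved by more than 15 mm (distance of any of board_centre, meter_centre from where it was at the start of the episode above 0.015 m).
It also fails if it takes over 54 s, if anything falls off the work surface, if the arm or the gripper's body presses on something with over 40 N, if the wrist force passes 120 N, or if a joint passes its speed limit or range.

### The arm

A 6-joint arm with a two-finger parallel gripper is mounted at the origin on the work surface. World frame = base frame: x ahead of the robot, y to its left, z up, the work surface at z = 0. Lengths are in mm, angles in degrees, forces in N, time in s.
With the tool pointing down it reaches from about 300 to 850 mm from the base axis. Payload 4.2 kg.
Tool frame: the origin (TCP) lies on the centre line of the jaws, within the pads' length; the fingertips stand env.nose_length ahead of it and the grasp point (between the pads) lies 2 mm behind it (env.nose_length is the distance from the TCP to the fingertips, in mm); z points along the fingers, y is the direction in which the jaws open and shut (so a half turn about z gives the same grasp; the last joint's range is limited). The gripper opens to 91 mm and grips with 3 to 60 N. Pads are 32 mm wide; open, the fingers measure 118 mm over their backs; the gripper's body (76 mm by 178 mm) begins 60 mm behind the grasp point.
Start: joints at [-66.692, 18.312, 89.639, -0, 72.044, -1.146], TCP at [238.031, -523.433, 230.976] pointing down, gripper open.
Joint ranges: [-177.97, 177.97], [-48.28, 115.42], [12.27, 149.76], [-77.06, 257.06], [2.81, 150.46], [-146.56, 146.56]. Speed limits (degrees/s): [147.25, 147.25, 180, 180, 180, 180].

### API

Orientations are given as [roll, pitch, yaw] about the fixed x, y, z axes, in that order (R = Rz(yaw) Ry(pitch) Rx(roll)).
In Python, from workcell import env gives the robot as it stands. The module is installed in compiled form; this text tells all that it offers.
- The arm moves only by the tool jog_arm, never from a script. Its argument "deltas" is a list that holds one entry, the list of rows, each a list of 5 numbers: the shift along the tool's x, y, z in m, then the turn about the tool's z in degrees, then the finger opening in m, from 0 to 0.0912. A call has 1 to 20 rows; each row is the pose to reach, as a shift and turn from the pose commanded when the call began, along the tool's axes at that moment; what a row does not reach only later rows make up. A row lasts 1/12 s, in which the tool goes at most 41.7 mm and 7.16 degrees, less where a joint would pass 70% of its speed; a pose out of reach is approached as far as the arm can. A call with a gripper value outside its range is refused whole. The fingers move at their own pace and stop on an object; "grip_force" is the grip in N (left out, the last holds). Time passes only in rows, so rows that repeat a pose let the fingers close. It gives the time, the measured TCP pose, the force and the opening at its end, in the units of the state.
- env.state(): the state, without advancing time (a new reading comes with each control period).
- env.grab_frame(name): name is "scene" or "top"; returns the picture (384x512x3 uint8, red, green, blue); there is no depth.
- env.camera_params(name): a dict with "fx", "fy", "cx", "cy" (pixels), "k1" (the pictures are not rectified: a ray, as slopes to the right and down, at radius r is drawn at 1 + k1 r^2 times it, then the intrinsics apply), "xyz" and "orientation" of the camera in the world. Camera axes: x right, y down, z forward; pixel columns grow to the right and rows downward; lengths in mm; the calibration is good to about 2 mm. A picture is of the moment at which its call begins. camera_params takes no time and is no camera call.
- env.job_done(): hands the job in, once; it reports no verdict.
Trained networks look in the newest picture that a camera, given by its name, has taken for a name from the list of things; names that differ only in an ending like _2 or _b are one class to them, and where a whole thing is asked for, a point or a joint stands for the part that bears it (a point fixed in the world has none). Each returns a list of dicts, best first, with "conf" (0 to 1); they miss things now and then, are a little off and sometimes report something else, mostly with a low value. They report only what shows in the picture. A call takes as long as a camera call.
- env.look_for(camera, label): "xyz" ([x, y, z] in mm, in world coordinates, good to about 4 mm: the middle of the surface that is visible of it).
The state is a dict: "time_s": time; "qpos": joint angles; "qvel": joint speeds; "effort": joint torques, N m; "ee_pos": TCP position; "ee_rot": TCP orientation; "force": force on the tool from outside, world axes, zero at the start; "torque": the same for the moment, N m; "gripper_width": finger opening in mm.
Only numpy, scipy, OpenCV 4.12 (cv2) and the standard library are available. Lean on these libraries where they do the work, as an engineer would, in place of code of your own. Each camera call takes 0.05 s, during which the arm holds its last target.

## Working session

There is one attempt and no reset: what is moved stays moved. The work goes in short steps, Python scripts to look and compute and a tool call to move; the robot and the scene stay as the last step left them, time stands still between calls to the robot, and variables do not carry over. Pictures are saved under pics/ and viewed, and the job is handed in when it is done.

Besides the shell and the picture viewer there is one more tool, called after "Emit:" as a command line: name --argument value ..., lists and objects as JSON in quotes. jog_arm: Moves the arm, as the interface text tells. Its arguments: {"type":"object","properties":{"deltas":{"type":"array"},"grip_force":{"type":"number"}},"required":["deltas"]}

```bash
mkdir -p pics; python3 - <<'E'
from workcell import env
import cv2
for n in("scene","top"):
    cv2.imwrite(f"pics/{n}0.png",env.grab_frame(n)[:,:,::-1]); print(env.camera_params(n))
    for l in("knob_grip","window_centre","blank_centre","green_sector","wheel_axis","lightbox","board_centre","meter_centre"):
        print(l,[(d['conf'],d['xyz']) for d in env.look_for(n,l)[:2]])
print(env.state(),env.nose_length)
E
```

```text
{'fx': 461.8829757740574, 'fy': 461.8829757740574, 'cx': 253.90979202899217, 'cy': 182.50231667677625, 'k1': -0.07415939100216326, 'xyz': array([1147.44328751,  265.03411932,  922.28198797]), 'orientation': array([-1.45663340e+02, -1.28767402e-01,  1.16415209e+02])}
knob_grip [(0.54, [509.3, 56.5, 125.8])]
window_centre [(0.69, [572.3, 155.9, 96.5])]
blank_centre [(0.48, [616.8, 20.4, 98.0])]
green_sector [(0.63, [555.2, 74.1, 76.2])]
wheel_axis [(0.72, [592.2, 85.7, 61.8])]
lightbox [(0.61, [593.9, 86.6, 63.4])]
board_centre [(0.72, [487.5, 323.0, 4.7]), (0.39, [554.2, 75.7, 75.9])]
meter_centre [(0.97, [710.5, -150.4, 37.1])]
{'fx': 434.76479341662485, 'fy': 434.76479341662485, 'cx': 250.21308371526283, 'cy': 187.7302230004339, 'k1': 0.03712756841812164, 'xyz': array([ 505.19363683,   37.38608682, 1238.46922491]), 'orientation': array([-173.82950929,   -0.23957818,  -88.25604953])}
knob_grip [(0.63, [498.2, 57.5, 131.2])]
window_centre [(0.28, [548.8, 75.8, 76.9])]
blank_centre [(0.5, [616.5, 16.9, 98.3])]
green_sector [(0.89, [547.8, 74.9, 78.0])]
wheel_axis [(0.9, [547.7, 73.8, 76.8])]
lightbox [(0.78, [543.9, 75.5, 77.2])]
board_centre []
meter_centre [(0.77, [689.8, -162.1, 38.2])]
{'time_s': 0.9, 'qpos': array([-6.66914982e+01,  1.83082239e+01,  8.96373827e+01, -4.26986972e-04,
        7.20439498e+01, -1.14748560e+00]), 'qvel': array([-0.05748602,  0.09913751, -0.00296375, -0.00664649, -0.06774425,
        0.01295266]), 'effort': array([-2.35988555e-04, -4.12342143e+01, -2.32233274e+01,  7.27570010e-02,
        3.76526825e-02, -1.53438828e-05]), 'ee_pos': array([ 238.03989149, -523.43871405,  231.02379101]), 'ee_rot': array([1.79989567e+02, 6.15274401e-04, 2.44561189e+01]), 'force': array([ 0.18099344,  0.00614686, -0.37158211]), 'torque': array([0.01742173, 0.01131105, 0.0116895 ]), 'gripper_width': 90.99533590662399} 17.0
```

View pics/scene0.png

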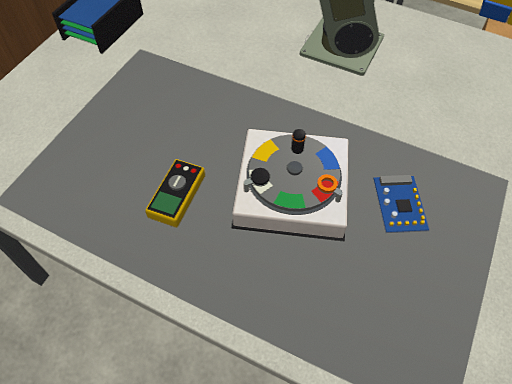

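View pics/top0.png

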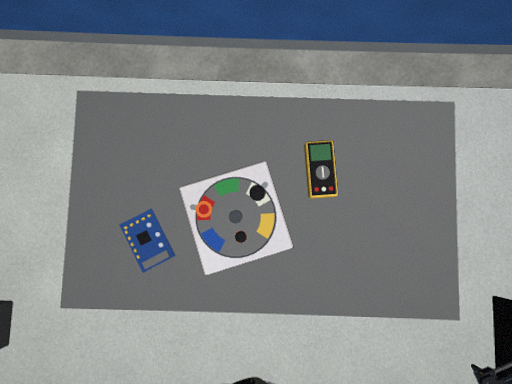

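The scene view has the knob at (298,140), window (327,183), cap (260,177) and green (290,200). The top view has the window at (204,209), cap (257,192), knob (240,237), green (228,186) and hub (236,216). Next I'll measure these accurately by segmentation.

```bash
cat > h.py <<'E'
import numpy as np, cv2
from scipy.spatial.transform import Rotation as R
from workcell import env
def ray(cam,uv):
    p=env.camera_params(cam); d=np.array([(uv[0]-p['cx'])/p['fx'],(uv[1]-p['cy'])/p['fy']])
    x=d.copy()
    for _ in range(20): x=d/(1+p['k1']*(x@x))
    r=R.from_euler('xyz',p['orientation'],degrees=True).apply([x[0],x[1],1.])
    return p['xyz'],r
def onz(cam,uv,z):
    o,r=ray(cam,uv); return o+r*(z-o[2])/r[2]
def blob(im,lo,hi,box):
    hsv=cv2.cvtColor(im,cv2.COLOR_RGB2HSV); m=cv2.inRange(hsv,lo,hi)
    k=np.zeros_like(m); k[box[1]:box[3],box[0]:box[2]]=1; m=m*k
    n,l,s,c=cv2.connectedComponentsWithStats(m)
    i=1+np.argmax(s[1:,4]); return c[i],s[i]
E
python3 - <<'E'
from h import *
for cam,gb,wb in(("top",(180,160,290,270),(185,195,220,225)),("scene",(230,120,350,240),(312,170,345,195))):
    im=cv2.cvtColor(cv2.imread(f"pics/{cam}0.png"),cv2.COLOR_BGR2RGB)
    g,s=blob(im,(50,80,40),(80,255,255),gb); print(cam,'green',g,s,onz(cam,g,76))
    w,s=blob(im,(8,150,120),(22,255,255),wb); print('win',w,s,onz(cam,(s[0]+s[2]/2-.5,s[1]+s[3]/2-.5),99))
    b,s=blob(im,(20,100,100),(32,255,255),gb); print('yellow',b,onz(cam,b,76))
    b,s=blob(im,(105,100,60),(125,255,255),gb); print('blue',b,onz(cam,b,76))
    x0,y0,x1,y1=gb
    cv2.imwrite(f"pics/{cam}0z.png",cv2.resize(im[y0:y1,x0:x1,::-1],None,fx=5,fy=5,interpolation=cv2.INTER_CUBIC))
E
```

```text
top green [227.17628205 185.80769231] [214 178  25  19 312] [634.24844598  98.4459548   76.        ]
win [203.37301587 208.69047619] [196 201  16  16 126] [569.98359738 157.04368142  99.        ]
yellow [266.05015674 224.22257053] [534.5008307   -8.80708487  76.        ]
blue [212.74842767 239.0408805 ] [491.06349459 131.51426811  76.        ]
scene green [289.71536524 200.0604534 ] [273 191  33  17 397] [635.49818954  99.38791557  76.        ]
win [327.14124294 182.45762712] [317 174  21  17 177] [571.1569282  157.54228764  99.        ]
yellow [265.01246106 150.61682243] [536.74651091  -7.31337592  76.        ]
blue [327.59872611 158.82484076] [493.84535359 132.18646041  76.        ]
```

View pics/top0z.png

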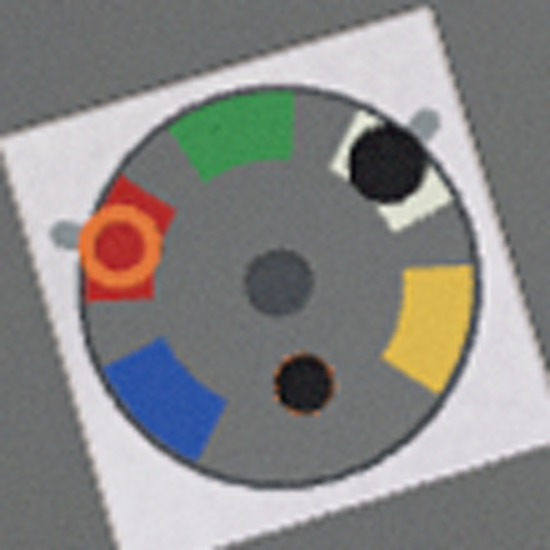

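View pics/scene0z.png

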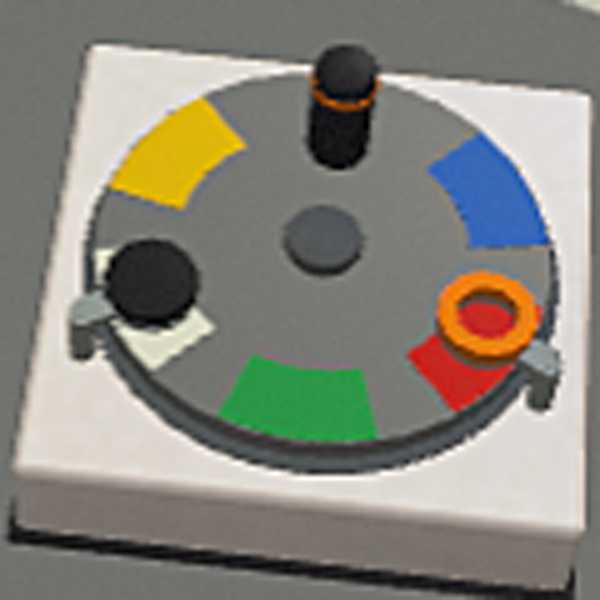

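```bash
python3 - <<'E'
from h import *
from scipy.optimize import least_squares
z=lambda x,y,ox,oy:((x+.5)/5-.5+ox,(y+.5)/5-.5+oy)
T=lambda x,y,h:onz('top',z(x,y,180,160),h)[:2]
S=lambda x,y,h:onz('scene',z(x,y,230,120),h)[:2]
hub=[T(279,283,86),S(324,238,86)]
rim=T(281.5,287.5,73)
blank=[T(387,163,99),S(152,281,99)]
knob=[T(304,384,138),S(346,68,138)]
win=[np.array([569.98,157.04]),np.array([571.16,157.54])]
gr=[np.array([634.25,98.45]),np.array([635.5,99.39])]
for n in('hub','rim','blank','knob'): print(n,np.round(eval(n),1))
for wi in (0,1,None):
  sel=(lambda l:l[wi]) if wi is not None else (lambda l:np.mean(l,axis=0))
  def f(p):
    a=p[:2]; u=lambda t:np.array([np.cos(t),np.sin(t)])
    return np.concatenate([a-sel(hub),a+85*u(p[2]+np.pi/3)-sel(win),a+85*u(p[2]-np.pi/3)-sel(blank),a+p[4]*u(p[2]+p[3])-sel(gr),a-55*u(p[2]+p[3])-sel(knob)])
  r=least_squares(f,[548,75,.26,0,85]); p=r.x
  print(p[:2],np.degrees(p[2:4]),p[4],np.round(r.fun,1),'knob',p[:2]-55*np.array([np.cos(p[2]+p[3]),np.sin(p[2]+p[3])]))
E
```

```text
hub [[552.9  73.2]
 [557.1  75.4]]
rim [551.1  72.2]
blank [[617.2  18.1]
 [621.2  20.5]]
knob [[500.5  57.3]
 [503.5  58.5]]
[553.18039871  73.5950442 ] [18.85860617 -1.77955898] 84.79414205329049 [ 0.3  0.4 -0.4 -0.  -0.  -0.5 -0.   0.   0.1  0.1] knob [500.60587231  57.4420515 ]
[556.40208179  74.83381666] [19.9513119  -2.74013896] 82.8220025481863 [-0.7 -0.6  0.1  1.   0.3 -0.4  0.  -0.   0.4  0. ] knob [503.86494442  58.55962861]
[554.79018753  74.21454125] [19.40278229 -2.25795808] 83.80893078629566 [-0.2 -0.1 -0.1  0.5  0.1 -0.4 -0.   0.   0.2  0.1] knob [502.23423982  58.00120231]
```

Both cameras agree: axis about (554,74), box yaw about 19°, wheel about -2°, knob about (501.5,57.7). I'll put the tool over the knob at z 165 with the jaws tangential (yaw 17°).

Emit:
jog_arm --deltas '[[[0.4805, -0.42, 0.066, 7.4, 0.07], [0.4805, -0.42, 0.066, 7.4, 0.07], [0.4805, -0.42, 0.066, 7.4, 0.07], [0.4805, -0.42, 0.066, 7.4, 0.07], [0.4805, -0.42, 0.066, 7.4, 0.07], [0.4805, -0.42, 0.066, 7.4, 0.07], [0.4805, -0.42, 0.066, 7.4, 0.07], [0.4805, -0.42, 0.066, 7.4, 0.07], [0.4805, -0.42, 0.066, 7.4, 0.07], [0.4805, -0.42, 0.066, 7.4, 0.07], [0.4805, -0.42, 0.066, 7.4, 0.07], [0.4805, -0.42, 0.066, 7.4, 0.07], [0.4805, -0.42, 0.066, 7.4, 0.07], [0.4805, -0.42, 0.066, 7.4, 0.07], [0.4805, -0.42, 0.066, 7.4, 0.07], [0.4805, -0.42, 0.066, 7.4, 0.07], [0.4805, -0.42, 0.066, 7.4, 0.07], [0.4805, -0.42, 0.066, 7.4, 0.07], [0.4805, -0.42, 0.066, 7.4, 0.07]]]' --grip_force 20

```text
time_s: 2.48
ee_pos: [501.0, 57.0, 164.9]
ee_rot: [180.0, 0.0, 17.0]
force: [0.5, 0.1, 0.1]
gripper_width: 69.9
```

```bash
python3 - <<'E'
from h import *
a=env.grab_frame("scene"); b=env.grab_frame("top")
o=np.hstack([cv2.resize(a[90:230,225:365],(400,400),interpolation=2),cv2.resize(b[160:270,180:290],(400,400),interpolation=2)])
cv2.imwrite("pics/p1.png",o[:,:,::-1]); print(env.state()['time_s'])
E
```

```text
2.5833
```

View pics/p1.png

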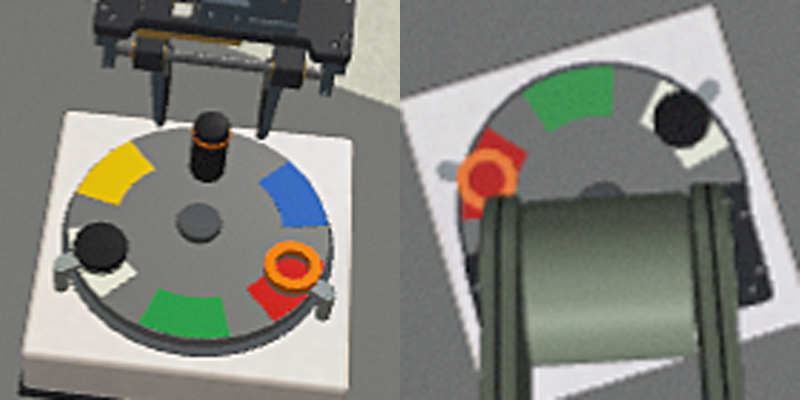

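The scene crop (left half) shows the fingers straddling the knob, at (163,120) and (263,130) with the knob at (210,130). Descend to z 120 and close.

Emit:
jog_arm --deltas '[[[0, 0, 0.015, 0, 0.07], [0, 0, 0.03, 0, 0.07], [0, 0, 0.045, 0, 0.07], [0, 0, 0.045, 0, 0.07], [0, 0, 0.045, 0, 0.02], [0, 0, 0.045, 0, 0.02], [0, 0, 0.045, 0, 0.02], [0, 0, 0.045, 0, 0.02], [0, 0, 0.045, 0, 0.02], [0, 0, 0.045, 0, 0.02], [0, 0, 0.045, 0, 0.02], [0, 0, 0.045, 0, 0.02], [0, 0, 0.045, 0, 0.02], [0, 0, 0.045, 0, 0.02]]]' --grip_force 25

```text
time_s: 3.75
ee_pos: [501.7, 57.9, 120.3]
ee_rot: [180.0, -0.0, 17.1]
force: [-0.8, 0.5, 2.8]
gripper_width: 29.5
```

Emit:
jog_arm --deltas '[[[0, 0, -0.004, 0, 0.02], [0, 0, -0.008, 0, 0.02], [0, 0, -0.012, 0, 0.02], [0, 0, -0.016, 0, 0.02], [0, 0, -0.02, 0, 0.02], [0, 0, -0.022, 0, 0.02], [0, 0, -0.024, 0, 0.02], [0, 0, -0.025, 0, 0.02], [0, 0, -0.025, 0, 0.02], [0, 0, -0.025, 0, 0.02], [0, 0, -0.025, 0, 0.02], [0, 0, -0.025, 0, 0.02], [0, 0, -0.025, 0, 0.02]]]' --grip_force 30

```text
time_s: 4.83
ee_pos: [501.6, 57.9, 144.4]
ee_rot: [-180.0, 0.0, 17.1]
force: [4.4, 2.6, -13.4]
gripper_width: 29.6
```

Emit:
jog_arm --deltas '[[[0, 0, -0.0005, 0, 0.02], [0, 0, -0.001, 0, 0.02], [0, 0, -0.001, 0, 0.02], [0, 0, -0.001, 0, 0.02], [0, 0, -0.001, 0, 0.02]]]'

```text
time_s: 5.25
ee_pos: [501.6, 57.9, 144.5]
ee_rot: [-180.0, 0.0, 17.0]
force: [6.5, 2.6, -19.3]
gripper_width: 29.3
```

```bash
python3 - <<'E'
from h import *
a=env.grab_frame("scene")
cv2.imwrite("pics/p2.png",cv2.resize(a[90:230,225:365],(560,560),interpolation=2)[:,:,::-1])
p=env.camera_params('scene')
from scipy.spatial.transform import Rotation as R
E
```

```text
(no output)
```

View pics/p2.png

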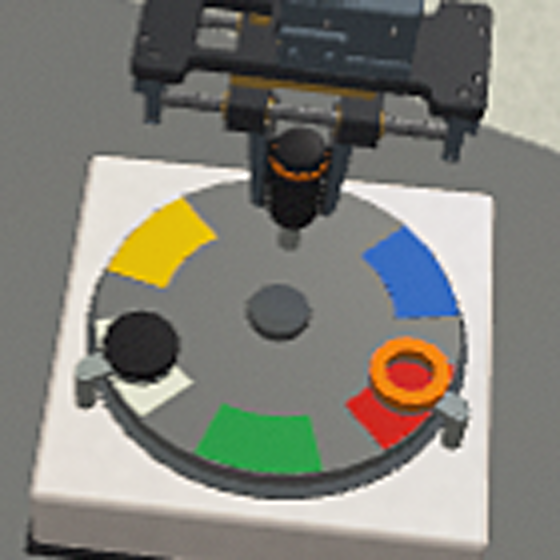

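The knob is at its stop: the stem shows at (288,240), and the force rises while the height stays the same. Now swing along the arc in 3° rows.

Emit:
jog_arm --deltas '[[[0.0001, 0.0029, 0.0005, -3, 0.02], [0.0003, 0.00575, 0.0005, -6, 0.02], [0.0007, 0.0086, 0.0005, -9, 0.02], [0.0012, 0.01144, 0.0005, -12, 0.02], [0.0019, 0.01424, 0.0005, -15, 0.02], [0.0027, 0.017, 0.0005, -18, 0.02], [0.00365, 0.0197, 0.0005, -21, 0.02], [0.00475, 0.0224, 0.0005, -24, 0.02]]]'

```text
time_s: 5.97
ee_pos: [512.3, 38.6, 144.4]
ee_rot: [-179.9, -0.0, 41.1]
force: [5.5, 6.1, -14.7]
gripper_width: 29.5
```

Emit:
jog_arm --deltas '[[[0.0006, 0.0029, 0, -3, 0.02], [0.0013, 0.00575, 0, -6, 0.02], [0.0017, 0.0086, 0, -9, 0.02], [0.0022, 0.01144, 0, -12, 0.02], [0.0029, 0.01424, 0, -15, 0.02], [0.0037, 0.017, 0, -18, 0.02], [0.00465, 0.0197, 0, -21, 0.02], [0.00575, 0.0224, 0, -24, 0.02], [0.0064, 0.0238, 0, -25.7, 0.02], [0.0064, 0.0238, 0, -25.7, 0.02], [0.0064, 0.0238, 0, -25.7, 0.02]]]'

```text
time_s: 6.88
ee_pos: [531.8, 24.6, 144.5]
ee_rot: [-179.8, 0.0, 66.7]
force: [0.8, 4.1, -13.7]
gripper_width: 29.3
```

```bash
cat > look.py <<'E'
from h import *
import sys
a=env.grab_frame("scene"); n=sys.argv[1]
cv2.imwrite(f"pics/{n}.png",cv2.resize(a[90:230,225:365],(560,560),interpolation=2)[:,:,::-1])
b=env.grab_frame("top")
cv2.imwrite(f"pics/{n}t.png",cv2.resize(b[150:280,170:300],(520,520),interpolation=2)[:,:,::-1])
A=np.array([554.5,74.1])
for cam,im,gb in(("scene",a,(230,120,350,240)),("top",b,(180,160,290,270))):
    for nm,lo,hi in(("green",(50,80,40),(80,255,255)),("yellow",(23,100,100),(32,255,255)),("blue",(105,140,60),(125,255,255))):
        try:
            c,s=blob(im,lo,hi,gb); p=onz(cam,c,76)[:2]; print(cam,nm,s[4],np.round(p,1),'ang',round(np.degrees(np.arctan2(*(p-A)[::-1])),1))
        except Exception as e: print(cam,nm,'none')
s=env.state(); print(s['time_s'],np.round(s['ee_pos'],1),np.round(s['force'],1),s['gripper_width'])
E
python3 look.py p3
```

```text
scene green 240 [598.6 149.1] ang 59.5
scene yellow 93 [590.9  -8.1] ang -66.1
scene blue 278 [471.8  64.4] ang -173.3
top green 140 [601.  145.3] ang 56.9
top yellow 3 [583.4 158.6] ang 71.1
top blue none
6.9833 [531.8  24.6 144.5] [  0.9   5.8 -15.8] 29.391678260327264
```

View pics/p3.png

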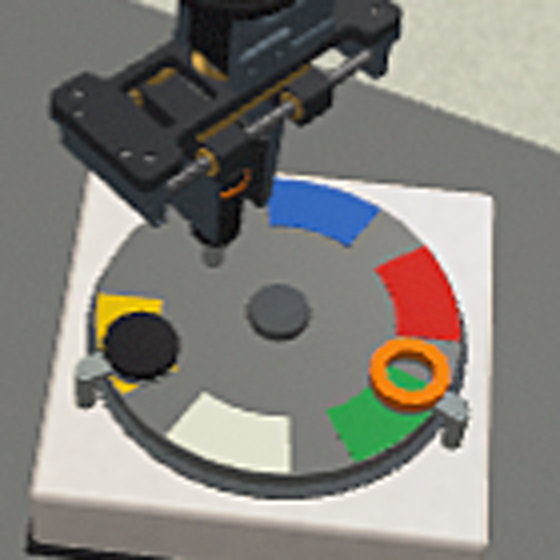

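The wheel is at about 0.81 rad, just short of the window, and green is starting to show in the ring at (410,375). Move on 1°, then loosen so the pin rests on the land, lowering the open jaws alongside the knob.

Emit:
jog_arm --deltas '[[[0, 0.001, 0, -1, 0.02], [0, 0.001, 0.002, -1, 0.02], [0, 0.001, 0.004, -1, 0.02], [0, 0.001, 0.004, -1, 0.034], [0, 0.001, 0.004, -1, 0.034], [0, 0.001, 0.004, -1, 0.034], [0, 0.001, 0.008, -1, 0.034], [0, 0.001, 0.012, -1, 0.034], [0, 0.001, 0.012, -1, 0.034], [0, 0.001, 0.012, -1, 0.034]]]' --grip_force 10

```text
time_s: 7.82
ee_pos: [534.7, 23.4, 133.5]
ee_rot: [179.9, -0.0, 67.8]
force: [-0.1, 0.7, -0.8]
gripper_width: 34.2
```

```bash
python3 look.py p4
```

```text
scene green 225 [597.7 149.7] ang 60.3
scene yellow 79 [592.1  -7.3] ang -65.2
scene blue 274 [472.1  63. ] ang -172.3
top green 129 [600.1 146.1] ang 57.7
top yellow 3 [583.4 158.6] ang 71.1
top blue none
7.9167 [534.7  23.5 133.6] [-0.1  0.   0.3] 33.84944950351163
```

View pics/p4.png

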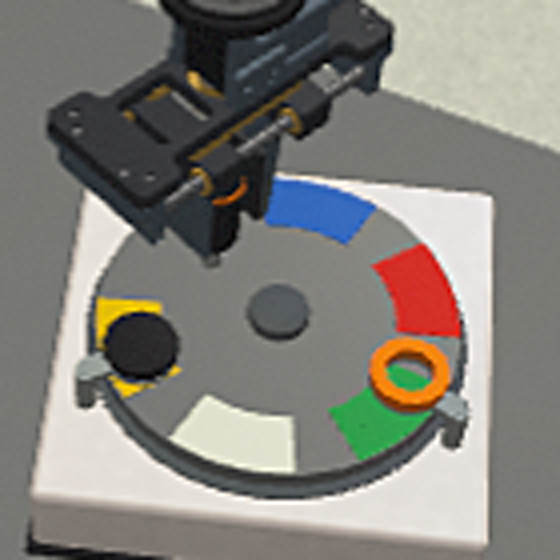

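The knob is still up (band at (235,193), stem visible at (210,260)), so it is resting on the land. Begin the slow slack sweep.

Emit:
jog_arm --deltas '[[[0, 0.0005, 0, -0.5, 0.034], [0, 0.001, 0, -1, 0.034], [0, 0.0014, 0, -1.5, 0.034], [0, 0.0019, 0, -2, 0.034], [0.0001, 0.0024, 0, -2.5, 0.034], [0.0001, 0.0029, 0, -3, 0.034], [0.0001, 0.0034, 0, -3.5, 0.034], [0.0001, 0.0038, 0, -4, 0.034], [0.0002, 0.0043, 0, -4.5, 0.034], [0.0002, 0.0048, 0, -5, 0.034]]]'

```text
time_s: 8.75
ee_pos: [536.0, 23.7, 133.2]
ee_rot: [-179.6, -0.1, 72.7]
force: [-7.6, 7.9, 3.7]
gripper_width: 34.1
```

```bash
python3 look.py p5
```

```text
scene green 217 [597.1 150. ] ang 60.7
scene yellow 72 [593.6  -7.8] ang -64.5
scene blue 273 [472.3  61.9] ang -171.5
top green 121 [599.5 146.7] ang 58.2
top yellow 3 [583.4 158.6] ang 71.1
top blue none
8.85 [536.3  23.5 133.2] [-5.9  5.8  3.6] 33.87241983240533
```

View pics/p5.png

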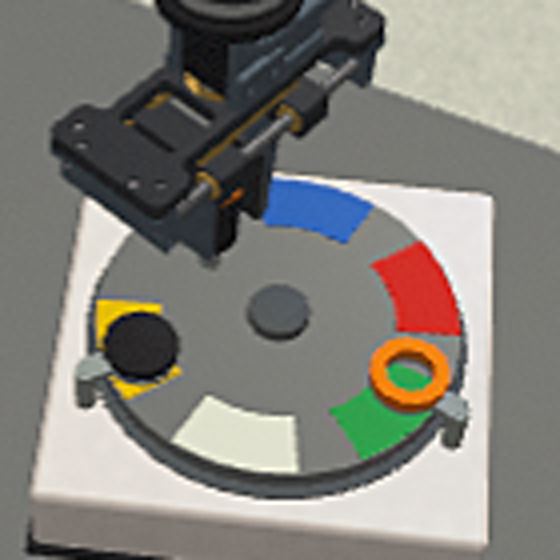

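```bash
python3 - <<'E'
import cv2,numpy as np
print(0)
o=[cv2.resize(cv2.imread(f"pics/{n}.png")[160:290,160:290],(390,390),interpolation=2) for n in("p4","p5")]
cv2.imwrite("pics/c5.png",np.hstack(o))
from h import *
p=env.camera_params('scene'); Rm=R.from_euler('xyz',p['orientation'],degrees=True)
def proj(X):
    c=Rm.inv().apply(np.array(X)-p['xyz']); x=c[:2]/c[2]; x=x*(1+p['k1']*(x@x)); uv=x*p['fx']+[p['cx'],p['cy']]
    z=(uv-[225,90]+.5)*4-.5; return (z-160+.5)*3-.5, z
for a in (67,68,69,70):
  K=np.array([554.5,74.1])-55*np.array([np.cos(np.radians(a)),np.sin(np.radians(a))])
  print(a,[ (h,np.round(proj([*K,76+4+h])[0])) for h in (0,.020e3,24)],'stem base',np.round(proj([*K,76])[0]), 'top', np.round(proj([*K,158])[0]))
E
```

```text
0
67 [(0, array([159., 283.])), (20.0, array([163., 218.])), (24, array([164., 204.]))] stem base [158. 295.] top [178.  17.]
68 [(0, array([155., 285.])), (20.0, array([160., 220.])), (24, array([161., 207.]))] stem base [154. 298.] top [174.  20.]
69 [(0, array([151., 288.])), (20.0, array([156., 223.])), (24, array([157., 210.]))] stem base [150. 301.] top [170.  22.]
70 [(0, array([148., 290.])), (20.0, array([152., 225.])), (24, array([153., 212.]))] stem base [147. 303.] top [166.  25.]
```

View pics/c5.png

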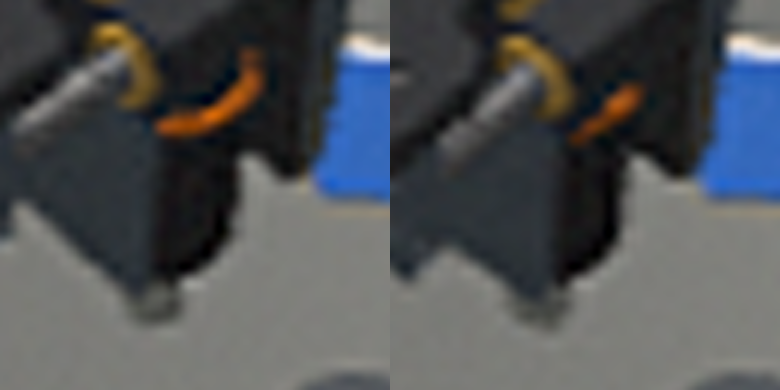

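Both crops show the knob still up at about 20 mm: bottom front edge near y 275–282 of the zoom, where a home knob would be near 345. Pin friction is about 9 N, and the pad's own friction could hold the knob up. So I'll ratchet forward 1 mm per push and back off after each push so it can drop.

Emit:
jog_arm --deltas '[[[0, -0.002, 0, 0, 0.034], [0, -0.002, 0, 0, 0.034], [0, 0.0005, 0, 0, 0.034], [0, 0.001, 0, 0, 0.034], [0, -0.002, 0, 0, 0.034], [0, -0.002, 0, 0, 0.034], [0, 0.001, 0, 0, 0.034], [0, 0.002, 0, 0, 0.034], [0, -0.001, 0, 0, 0.034], [0, -0.001, 0, 0, 0.034], [0, 0.002, 0, 0, 0.034], [0, 0.003, 0, 0, 0.034], [0, 0, 0, 0, 0.034], [0, 0, 0, 0, 0.034]]]'

```text
time_s: 10.02
ee_pos: [538.9, 21.8, 133.5]
ee_rot: [179.9, 0.0, 72.8]
force: [-2.0, 0.2, 0.2]
gripper_width: 34.0
```

```bash
cat >> look.py <<'E'
cv2.imwrite(f"pics/{n}c.png",cv2.resize(cv2.imread(f"pics/{n}.png")[130:310,140:320],(540,540),interpolation=2))
E
python3 look.py p6
```

```text
scene green 180 [594.8 152.1] ang 62.7
scene yellow 70 [631.1  28.8] ang -30.6
scene blue 260 [473.   57.5] ang -168.5
top green 94 [597.3 148.3] ang 60.0
top yellow 3 [583.4 158.6] ang 71.1
top blue none
10.1167 [539.   21.7 133.5] [-2.   0.2  0.9] 33.84692888223022
```

View pics/p6c.png

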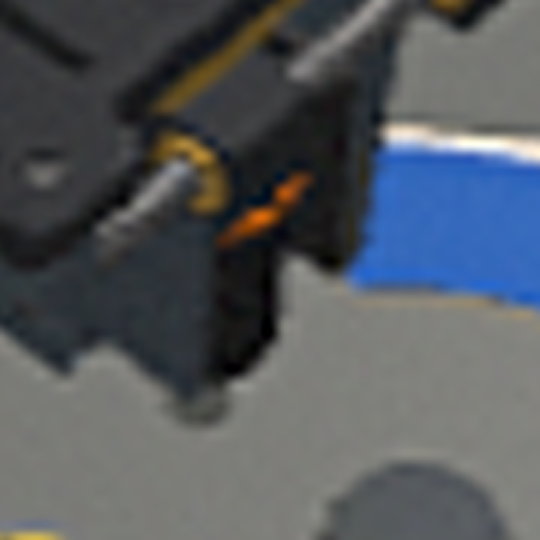

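Emit:
jog_arm --deltas '[[[0, 0.003, 0, -1, 0.034], [0, 0.004, 0, -1, 0.034], [0, 0.001, 0, -1, 0.034], [0, 0.001, 0, -1, 0.034], [0, 0.004, 0, -2, 0.034], [0.0001, 0.005, 0, -2, 0.034], [0.0001, 0.002, 0, -2, 0.034], [0.0001, 0.002, 0, -2, 0.034], [0.0001, 0.005, 0, -3, 0.034], [0.0001, 0.006, 0, -3, 0.034], [0.0001, 0.003, 0, -3, 0.034], [0.0001, 0.003, 0, -3, 0.034], [0.0002, 0.006, 0, -4, 0.034], [0.0002, 0.007, 0, -4, 0.034], [0.0002, 0.004, 0, -4, 0.034], [0.0002, 0.004, 0, -4, 0.034]]]'

```text
time_s: 11.45
ee_pos: [542.3, 21.0, 133.4]
ee_rot: [180.0, 0.0, 76.8]
force: [-0.9, -0.1, 0.5]
gripper_width: 33.9
```

```bash
python3 look.py p7
```

```text
scene green 118 [590.2 154.6] ang 66.1
scene yellow 127 [632.1  34.7] ang -26.9
scene blue 228 [474.8  50.8] ang -163.7
top green 64 [570.1 160.1] ang 79.7
top yellow 8 [621.5  45.7] ang -23.0
top blue 3 [453.8  65.9] ang -175.3
11.55 [542.6  21.  133.5] [-0.5  0.2  0.1] 34.163339438353546
```

View pics/p7c.png

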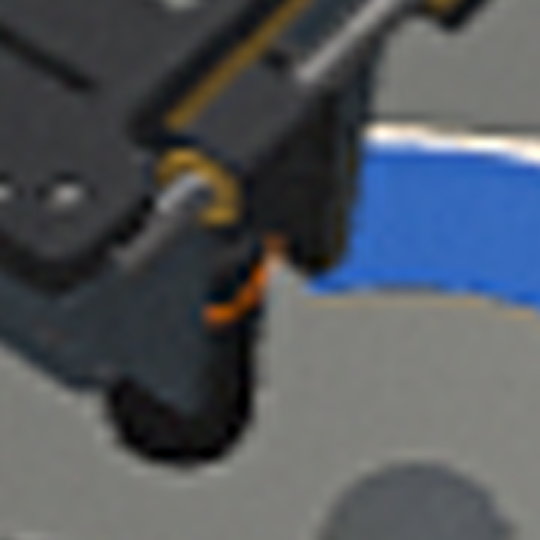

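The knob has dropped: no stem shows, its bottom edge is at (180,465), and the band is lower at (240,290). Open and rise to get a clear check.

Emit:
jog_arm --deltas '[[[0, 0, 0, 0, 0.07], [0, 0, 0, 0, 0.07], [0, 0, 0, 0, 0.07], [0, 0, -0.02, 0, 0.07], [0, 0, -0.05, 0, 0.07], [0, 0, -0.085, 0, 0.07], [-0.04, 0, -0.12, 0, 0.07], [-0.08, 0, -0.15, 0, 0.07], [-0.12, 0, -0.15, 0, 0.07], [-0.16, 0, -0.15, 0, 0.07], [-0.2, 0, -0.15, 0, 0.07], [-0.23, 0, -0.15, 0, 0.07], [-0.23, 0, -0.15, 0, 0.07]]]'

```text
time_s: 12.63
ee_pos: [488.0, -209.3, 283.6]
ee_rot: [180.0, 0.3, 76.4]
force: [1.1, 0.4, -0.1]
gripper_width: 70.1
```

```bash
python3 look.py p8; python3 - <<'E'
from h import *
for c in("scene","top"):
    print([(l,[(d['conf'],d['xyz']) for d in env.look_for(c,l)[:1]]) for l in ("knob_grip","board_centre","meter_centre","green_sector","window_centre")])
E
```

```text
scene green 118 [590.2 154.6] ang 66.1
scene yellow 130 [632.3  34.6] ang -26.9
scene blue 279 [476.   45.7] ang -160.1
top green 64 [570.1 160.1] ang 79.7
top yellow 32 [6.001e+02 4.000e-01] ang -58.3
top blue 289 [474.2  44.6] ang -159.8
12.7333 [ 489.3 -204.1  283.3] [ 0.5  0.  -0. ] 70.26644853393623
[('knob_grip', [(0.69, [549.5, 20.2, 131.5])]), ('board_centre', [(0.88, [489.7, 321.3, 6.6])]), ('meter_centre', [(0.89, [712.7, -151.1, 38.8])]), ('green_sector', [(0.97, [557.5, 76.3, 75.1])]), ('window_centre', [(0.73, [575.1, 155.7, 101.0])])]
[('knob_grip', [(0.4, [543.7, 23.8, 132.1])]), ('board_centre', [(0.58, [485.2, 317.2, 6.4])]), ('meter_centre', [(0.82, [694.0, -159.6, 35.6])]), ('green_sector', [(0.64, [542.9, 72.7, 73.4])]), ('window_centre', [])]
```

View pics/p8.png

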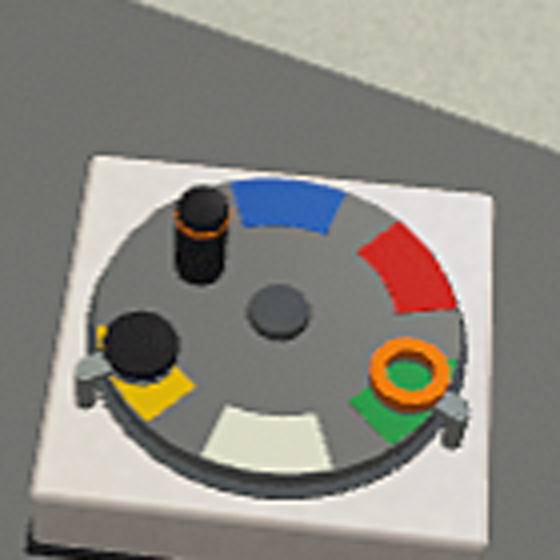

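View pics/p8t.png

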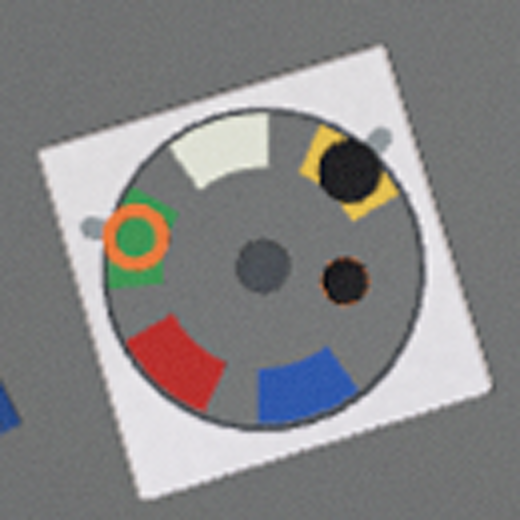

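Green fills the window in both views, and the knob stands low at (203,235) with no stem showing. As a last check I'll triangulate the knob top height, which should be 138 mm.

```bash
python3 - <<'E'
from h import *
def tri(a,b):
    (o1,d1),(o2,d2)=a,b; d1=d1/np.linalg.norm(d1); d2=d2/np.linalg.norm(d2)
    t=np.linalg.lstsq(np.stack([d1,-d2],1),o2-o1,rcond=None)[0]; p,q=o1+t[0]*d1,o2+t[1]*d2
    return np.round((p+q)/2,1),np.round(np.linalg.norm(p-q),1)
Z=lambda x,y,s,ox,oy:((x+.5)/s-.5+ox,(y+.5)/s-.5+oy)
print('start',tri(ray('top',Z(304,384,5,180,160)),ray('scene',Z(346,68,5,230,120))))
print('now',tri(ray('top',Z(345.5,281,4,170,150)),ray('scene',Z(204,207,4,225,90))))
print('win',tri(ray('top',Z(136,238,4,170,150)),ray('scene',Z(411,374,4,225,90))))
E
```

```text
start (array([500.4,  57.5, 134.2]), np.float64(0.2))
now (array([543.1,  19.8, 131.5]), np.float64(1.2))
win (array([568.6, 157.9,  91.7]), np.float64(1.0))
```

```bash
python3 - <<'E'
from workcell import env
print(env.job_done()); print(env.state()['time_s'])
E
```

```text
the job is handed in; nothing more can be done
None
the job is handed in; nothing more can be done
```

The light box is set to green and handed in at about 13 s on the robot clock; no verdict was reported.

- **What I did:** I gripped the knob and pulled it up 24 mm to its stop. I held it there for well over 0.2 s; the force rose from about 13 to 19 N while the height stayed put. I then swung the wheel about 50° counter-clockwise and set the pin on the land. After that I pushed the slackly held knob on in 1 mm steps, backing off after each push, until it dropped. Finally I opened the jaws and moved clear.
- **Window:** Green fills the open orange window in both views. The blue sector turned about 63.6°, against 62° needed to centre green, so green is about 2 mm off centre.
- **Knob:** No stem shows, and the top measures 131.5 mm by triangulation, against 134.2 mm before the pull, so it is home. Both readings are below the nominal 138 mm. The window rim read 91.7 mm instead of 99 mm by the same method, so I used heights only for comparison.
- **Bystanders:** The arm stayed clear of both. The scene camera's detections of the board and meter agree within about 3 mm before and after. In the top view the meter also agrees, within about 6 mm. The board was not detected there at the start, so that view gives no comparison for it.
- **Not checked:** I did not push the wheel after the drop to test the lock.

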